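# Clear the tablet bin's lid and hold it open for a refill

### The job

Take the yellow measuring cup, with the two tablets in it, off the lid of the tablet bin and set it down upright in the steel soap dish without dropping it or spilling the tablets. Then open the bin's hinged lid to 60 degrees from closed (within about 5 degrees) and keep holding it there: finish while still holding the lid, as it falls shut by itself and I need both hands for the refill. Leave the other things standing and lying where they are.

Things in the scene. Friction and masses are not known exactly. Their poses are not given: they have to be found in the camera images.
- shelf: Narrow white resin shelf, fixed, 230 (x) by 1160 (y) mm, running along y in front of the white tiled splashback. Origin under its centre on the worktop; its top is 40 mm above the worktop.
- bin: White plastic tablet bin with a blank blue panel in front and a blue hinged lid, stuck fast to the shelf, 160 (x) by 200 (y) mm, 100 mm high to its rim, wall 4 mm. Origin under its centre, on the shelf's top; its own -x axis is the front (towards the robot, turned by up to 12 degrees). The closed lid's flat top is 104 mm above the origin; the bin's rear rim carries the hinge.
- bin_lid (a joint): Angle of the blue lid: 0 closed (level), grows as its front rises, 1.047 = 60 degrees, moulded stop at 1.40 (80 degrees). Hinge line along the bin's y at x = +84, z = +100 mm in the bin's frame. Swings freely, about 0.14 kg, and falls shut from any angle when let go. Plate 164 by 208 mm, 4 mm thick.
- lid_tab (a point): Middle of the blue finger tab that sticks out from the middle of the lid's front edge and moves with it, 186 mm from the hinge line. Tab 26 mm wide (along the hinge), 8 mm thick, 34 mm long (this point: 16 mm from its tip), free air under and beside it: pinch its two sides or lift it from below. Axes, closed: x to the hinge, y along the hinge line, z up.
- lid_hinge (a point): Middle of the lid's hinge line; same axes as lid_tab.
- cup: Yellow plastic measuring cup standing upright on the bin's lid, round, open at the top, 57 mm across at the base, 64 mm at the rim, 55 mm high, wall 2.5 mm, about 60 g; a flat straight handle 16 mm wide points along its own +y from the rim, at 50 mm height, to 97 mm from the axis. Origin at the centre of its underside, z up.
- tablet1: Lower of two loose dishwasher tablets in the cup, 34 by 24 by 14 mm, white with a blue top, 18 g. Origin at the centre of its underside.
- tablet2: Upper of the two tablets in the cup, the same size. Origin at the centre of its underside.
- dish: Empty rectangular stainless steel soap dish, loose on the shelf, 104 (x) by 144 (y) mm outside, 16 mm high, wall and floor 3 mm. Origin under its centre.
- dispenser: Clear soap pump dispenser with a white pump and green band, 68 mm across, 177 mm high, loose on the shelf; leave it. Origin under its centre.
- rinse_aid: White bottle with a blue cap and blue label, 56 mm across, 150 mm high, loose on the shelf; leave it. Origin under its centre.
- tumbler: Green glass tumbler, 68 mm across, 95 mm high, loose on the shelf; leave it. Origin under its centre.
- mug: Blue mug, 76 mm across, 85 mm high, on the worktop in front of the shelf; leave it. Origin under its centre.
- dish_brush: Dish brush with a green handle and a round white-bristled head, 230 mm long, 36 mm high, lying bristles down on the worktop; leave it. Origin under its middle, head towards its +x.
- soap: White bar of soap, 50 by 75 by 22 mm, on the worktop; leave it. Origin under its centre.
- clamp: Chrome spring clamp gripping the shelf's front edge, fixed, about 95 mm long, reaching 25 mm above the shelf and 60 mm in front of it. Origin on the edge at the height of the shelf's top.
Not all that is in view belongs to the job. Leave any black or brown look-alike of the dish alone.

How it is judged:
By the outcome, as a careful person would: the job done as asked, in the order asked, and still so for the second after the job is handed in, while the arm keeps its last pose, push and grip.
It also fails if it takes over 70 s, if anything falls off the work surface, if the arm or the gripper's body presses on something with over 40 N, if the wrist force passes 120 N, or if a joint passes its speed limit or range.

### The arm

A 6-joint arm with a two-finger parallel gripper is mounted at the origin on the work surface. World frame = base frame: x ahead of the robot, y to its left, z up, the work surface at z = 0. Lengths are in m, angles in rad, forces in N, time in s.
With the tool pointing down it reaches from about 0.275 to 0.825 m from the base axis. Payload 4.9 kg.
Tool frame: the origin (TCP) lies midway between the tips of the shut fingers; the grasp point (between the pads) lies 19 mm behind it (bot.grip_depth is the distance from the TCP to the grasp point, in m); y points along the fingers, x is the direction in which the jaws open and shut, and the axes are right-handed (so a half turn about y gives the same grasp; the last joint's range is limited). The gripper opens to 85 mm and grips with 20 to 120 N. Pads are 22 mm wide; open, the fingers measure 114 mm over their backs; the gripper's body (76 mm by 85 mm) begins 54 mm behind the grasp point. The pads swing forward as they close: fully open they stand 13 mm farther back than shut.
Start: joints at [-1.341, 0.326, -0.193, 1.052, 0, 1.437], TCP at [0.196, -0.514, 0.231] pointing down, gripper open.
Joint ranges: [-2.65, 2.65], [-0.97, 1.79], [-1.3, 1.35], [-1.93, 2.1], [-1.47, 1.37], [-3.14, 3.14]. Speed limits (rad/s): [2.57, 2.57, 3.14, 3.14, 3.14, 3.14].

### API

Orientations are given as a unit quaternion [w, x, y, z].
In Python, from cell import bot gives the robot as it stands. Calls block until the motion is done:
- bot.move_pose(position, orientation): joint-space move of the TCP to a pose.
- bot.move_linear(position, speed=0.15, rotation=None, until_force=None): straight line of the TCP; rotation=None keeps the orientation; speed is the mean speed in m/s. With until_force (N) it stops when the force on the tool has changed by that much, and returns True; else False.
- bot.goto_joints(angles): joint-space move.
- bot.set_gripper(opening, grasp_force=None): opening from 0.0 (shut) to 1.0 (fully open); grasp_force is the grip in N (None keeps the last); returns when the fingers have stopped.
- bot.wait(seconds).
- bot.solve_ik(position, orientation): joint angles nearest the present ones, or None.
- bot.camera(name): name is "scene" or "top" or "wrist"; returns the picture (420x560x3 uint8, red, green, blue); there is no depth.
- bot.calibration(name): a dict with "mtx" (3x3 intrinsics, pixels), "k1" (the pictures are not rectified: a ray, as slopes to the right and down, at radius r is drawn at 1 + k1 r^2 times it, then the intrinsics apply), "extrinsics" (4x4, takes a point from world to camera coordinates); the wrist camera has in their place "hand_eye" (4x4, takes a point from camera to tool coordinates, whose origin is the TCP and whose axes are the tool frame's). Camera axes: x right, y down, z forward; pixel columns grow to the right and rows downward; lengths in m; the calibration is good to about 2 mm. A picture is of the moment at which its call begins: read the wrist's pose just before it. calibration takes no time and is no camera call.
A pose or a line that the arm cannot do raises bot.PlanningError and nothing moves.
- bot.close_job(): hands the job in, once; it reports no verdict.
Trained networks look in the newest picture that a camera, given by its name, has taken for a name from the list of things; names that differ only in an ending like _2 or _b are one class to them, and where a whole thing is asked for, a point or a joint stands for the part that bears it (a point fixed in the world has none). Each returns a list of dicts, best first, with "confidence" (0 to 1); they miss things now and then, are a little off and sometimes report something else, mostly with a low value. They report only what shows in the picture. A call takes as long as a camera call. They do not tell look-alikes from the thing itself.
- bot.search_frame(camera, thing): "bbox" ([left, top, width, height] in pixels, round what is visible of it).
Readings, each from a call of its own:
- bot.read_clock(): time.
- bot.read_joint_positions(): joint angles.
- bot.read_joint_vel(): joint speeds.
- bot.read_joint_efforts(): joint torques, N m.
- bot.read_position(): TCP position.
- bot.read_tool_rot(): TCP orientation.
- bot.read_ft_force(): force on the tool from outside, world axes, zero at the start.
- bot.read_moment(): the same for the moment, N m.
- bot.read_gripper_width(): opening from 0.0 (shut) to 1.0 (fully open).
Only numpy, scipy, OpenCV 4.12 (cv2) and the standard library are available. Lean on these libraries where they do the work, as an engineer would, in place of code of your own. Each camera call takes 0.05 s, during which the arm holds its last target. There are 200 camera calls.

## Working session

There is one attempt and no reset: what is moved stays moved. The work goes in short steps, each a Python script; the robot and the scene stay as the last script left them, time stands still between calls to the robot, and variables do not carry over. Pictures are saved under pics/ and viewed, about 8 in all and at most 12, crops included, and the job is handed in when it is done.

```bash
ls; mkdir -p pics; python3 - <<'E'
from cell import bot
import cv2,numpy as np
for c in("scene","top"):
    im=bot.camera(c); cv2.imwrite(f"pics/{c}0.png",im[:,:,::-1])
    k=bot.calibration(c); print(c,np.round(k["mtx"],1).tolist(),k["k1"],np.round(k["extrinsics"],3).tolist())
    for t in("bin","lid_tab","cup","dish","tablet1","dispenser","rinse_aid","tumbler","clamp"):
        print(t,[(np.round(d["bbox"]).astype(int).tolist(),round(d["confidence"],2)) for d in bot.search_frame(c,t)])
print(bot.read_clock(), bot.read_tool_rot(), bot.calibration("wrist"))
E
```

```text
pics
scene [[511.4, 0.0, 281.8], [0.0, 511.4, 213.8], [0.0, 0.0, 1.0]] -0.006674467061795148 [[-0.869, 0.494, 0.013, 0.342], [0.394, 0.708, -0.586, -0.119], [-0.298, -0.505, -0.81, 2.059], [0.0, 0.0, 0.0, 1.0]]
bin [([183, 161, 64, 70], 0.62)]
lid_tab [([180, 160, 69, 58], 0.78), ([326, 255, 30, 55], 0.16)]
cup [([201, 161, 25, 31], 0.71)]
dish [([349, 242, 53, 32], 0.93), ([260, 181, 46, 29], 0.93), ([376, 310, 35, 50], 0.77), ([226, 253, 47, 43], 0.67)]
tablet1 []
dispenser []
rinse_aid [([176, 136, 19, 35], 0.66), ([200, 160, 25, 34], 0.27)]
tumbler [([180, 158, 68, 74], 0.67), ([166, 133, 17, 28], 0.66)]
clamp [([250, 215, 25, 18], 0.54), ([141, 122, 194, 263], 0.49)]
top [[471.8, 0.0, 286.1], [0.0, 471.8, 209.4], [0.0, 0.0, 1.0]] 0.02691997835393361 [[0.003, -1.0, 0.018, 0.005], [-0.998, -0.004, -0.063, 0.437], [0.063, -0.017, -0.998, 1.496], [0.0, 0.0, 0.0, 1.0]]
bin [([307, 126, 81, 75], 0.84), ([117, 122, 370, 74], 0.69)]
lid_tab [([309, 124, 80, 75], 0.88), ([213, 134, 49, 41], 0.34), ([289, 186, 4, 27], 0.16)]
cup []
dish [([83, 225, 57, 59], 0.88), ([212, 134, 50, 39], 0.8
[... 226 characters left out ...]
)]
tumbler [([432, 140, 28, 26], 0.89)]
clamp [([286, 184, 7, 26], 0.69), ([312, 128, 81, 70], 0.45)]
1.0 [ 0.58221026 -0.58220094  0.40130264 -0.40128477] {'mtx': array([[378.62978084,   0.        , 281.48195483],
       [  0.        , 378.62978084, 206.06906358],
       [  0.        ,   0.        ,   1.        ]]), 'k1': -0.04383599689640043, 'hand_eye': array([[ 9.99999924e-01,  3.89701651e-04,  1.65455775e-05,
        -6.97531008e-04],
       [ 1.09683057e-04, -3.21654644e-01,  9.46857053e-01,
        -1.43004776e-01],
       [ 3.74313718e-04, -9.46856979e-01, -3.21654662e-01,
         8.36869166e-02],
       [ 0.00000000e+00,  0.00000000e+00,  0.00000000e+00,
         1.00000000e+00]])}
```

```bash
python3 - <<'E'
import cv2,numpy as np
t=cv2.imread("pics/top0.png"); s=cv2.imread("pics/scene0.png")
cv2.imwrite("pics/a_top.png",cv2.resize(t[100:340,70:500],None,fx=1.86,fy=1.86,interpolation=cv2.INTER_CUBIC))
cv2.imwrite("pics/a_sc.png",cv2.resize(s[100:400,120:440],None,fx=2,fy=2,interpolation=cv2.INTER_CUBIC))
E
```

```text
(no output)
```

View pics/a_top.png

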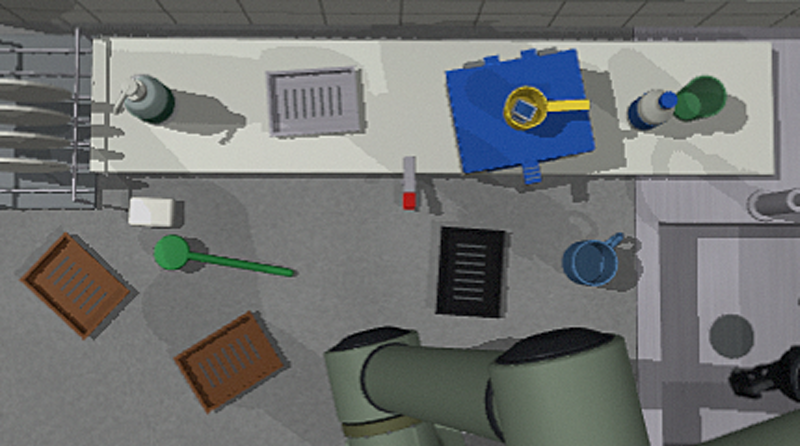

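View pics/a_sc.png

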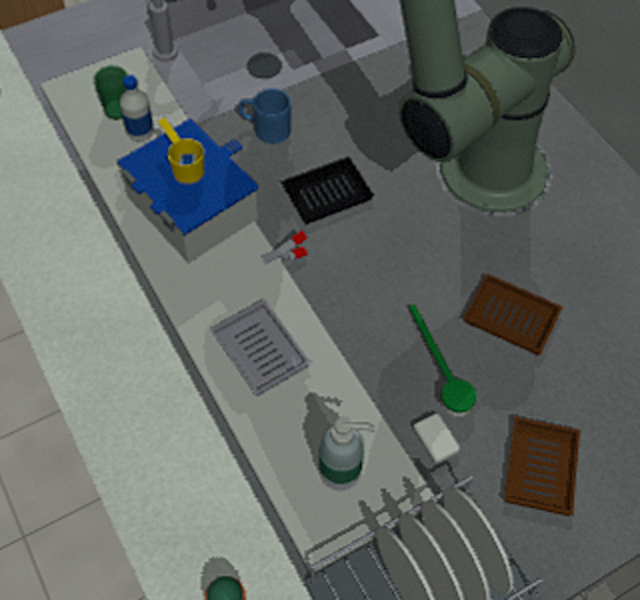

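The top picture shows the yellow cup at crop (525,107), with its handle pointing to −y, on the blue lid. The tab is at (533,180). The steel dish is at (315,101), the clamp at (409,180), the rinse aid at (655,108) and the tumbler at (700,98).

Dish candidates, all as crop pixels:
- grey steel on the shelf (315,101): chosen
- black (472,271): rejected
- brown (78,285) and (230,360): rejected

Yellow objects: only the cup. Next I'll compute positions and look from close by.

```bash
cat > h.py <<'E'
from cell import bot
import cv2,numpy as np
from scipy.spatial.transform import Rotation as R
def q(M): a=R.from_matrix(M).as_quat(); return [a[3],a[0],a[1],a[2]]
def rot(): w,x,y,z=bot.read_tool_rot(); return R.from_quat([x,y,z,w]).as_matrix()
def frame(y,x):  # tool axes from pointing dir y and jaw dir x
    y=np.array(y,float);y/=np.linalg.norm(y);x=np.array(x,float);x-=y*(x@y);x/=np.linalg.norm(x)
    return np.c_[x,y,np.cross(x,y)]
def T(c):  # cam->world
    k=bot.calibration(c)
    if c!="wrist": return np.linalg.inv(k["extrinsics"])
    M=np.eye(4);M[:3,:3]=rot();M[:3,3]=bot.read_position();return M@k["hand_eye"]
def pts(c,M,uv,z):
    k=bot.calibration(c);K=k["mtx"];d=np.array([k["k1"],0,0,0])
    n=cv2.undistortPoints(np.array(uv,float).reshape(-1,1,2),K,d)[:,0]
    D=np.c_[n,np.ones(len(n))]@M[:3,:3].T;o=M[:3,3]
    return o+D*((np.asarray(z)-o[2])/D[:,2])[:,None]
def proj(c,M,P):
    k=bot.calibration(c);I=np.linalg.inv(M)
    return cv2.projectPoints(np.array(P,float).reshape(-1,1,3),cv2.Rodrigues(I[:3,:3])[0],I[:3,3],k["mtx"],np.array([k["k1"],0,0,0]))[0][:,0]
E
python3 - <<'E'
from h import *
f=lambda L:(np.array(L,float)/1.8605+[70,100])
M=T("top");np.set_printoptions(precision=3,suppress=True)
L=pts("top",M,f([(446,70),(578,50),(595,150),(463,172)]),.144);print("lid",L[:,:2].tolist(),L.mean(0),[np.linalg.norm(L[i]-L[i-1]) for i in range(4)])
print("tab tip",pts("top",M,f([(534,182)]),.142))
print("cup rim c",pts("top",M,f([(525,107)]),.199),"tip",pts("top",M,f([(588,104)]),.194))
D=pts("top",M,f([(267,71),(362,67),(363,133),(268,136)]),.056);print("dish",D[:,:2].tolist(),D.mean(0),[np.linalg.norm(D[i]-D[i-1]) for i in range(4)])
# cup look pose / grasp IK
c=pts("top",M,f([(525,107)]),.199)[0]
for X in([1,0,0],[-1,0,0]):
  for z in(.35,.16): print(X,z,bot.solve_ik([c[0],c[1],z],q(frame([0,0,-1],X))))
  print("dish",bot.solve_ik([D[:,0].mean(),D[:,1].mean(),.1],q(frame([0,0,-1],X))))
E
```

```text
lid [[0.641217918235305, -0.06080529643464812], [0.6744909772612863, -0.27101420744578786], [0.5145813057613355, -0.29650052200510446], [0.4788184989256487, -0.08755991792972498]] [ 0.577 -0.179  0.144] [np.float64(0.16458852075238545), np.float64(0.21282594467178031), np.float64(0.16192793233114103), np.float64(0.21197913667186952)]
tab tip [[ 0.464 -0.2    0.142]]
cup rim c [[ 0.573 -0.177  0.199]] tip [[ 0.579 -0.275  0.194]]
dish [[0.6566643210718334, 0.23448313720823863], [0.6646148005218794, 0.07496933960818702], [0.5526365652298925, 0.07272048536067216], [0.5467101439012844, 0.231575411193125]] [0.605 0.153 0.056] [np.float64(0.10999261769696841), np.float64(0.1597118084184004), np.float64(0.11200081483870619), np.float64(0.15896543627782195)]
[1, 0, 0] 0.35 [-0.423  0.381  0.187  1.377  0.     1.148]
[1, 0, 0] 0.16 [-0.423  0.471 -0.163  0.938  0.     1.148]
dish [ 0.13   0.569 -0.162  0.839  0.     1.701]
[-1, 0, 0] 0.35 [-0.423  0.381  0.187  1.377  0.    -1.994]
[-1, 0, 0] 0.16 [-0.423  0.471 -0.163  0.938  0.    -1.994]
dish [ 0.13   0.569 -0.162  0.839  0.    -1.441]
```

```bash
python3 - <<'E'
from h import *
bot.move_pose([.55,-.18,.38],q(frame([0,0,-1],[1,0,0])))
M=T("wrist");np.save("M1.npy",M);im=bot.camera("wrist");cv2.imwrite("pics/w1.png",im[:,:,::-1])
cv2.imwrite("pics/w1b.png",cv2.resize(im[:,:,::-1],None,fx=1.4,fy=1.4))
for t in("cup","lid_tab","tablet1"): print(t,bot.search_frame("wrist",t))
print(bot.read_clock(),bot.read_gripper_width())
E
```

```text
cup [{'bbox': [277.6, 135.9, 71.8, 136.3], 'confidence': 0.66}]
lid_tab [{'bbox': [199.6, 36.6, 208.2, 229.0], 'confidence': 0.58}]
tablet1 [{'bbox': [294.8, 145.5, 37.6, 41.9], 'confidence': 0.87}, {'bbox': [289.8, 145.4, 37.0, 38.4], 'confidence': 0.7}]
3.05 1.0017895904227023
```

View pics/w1b.png

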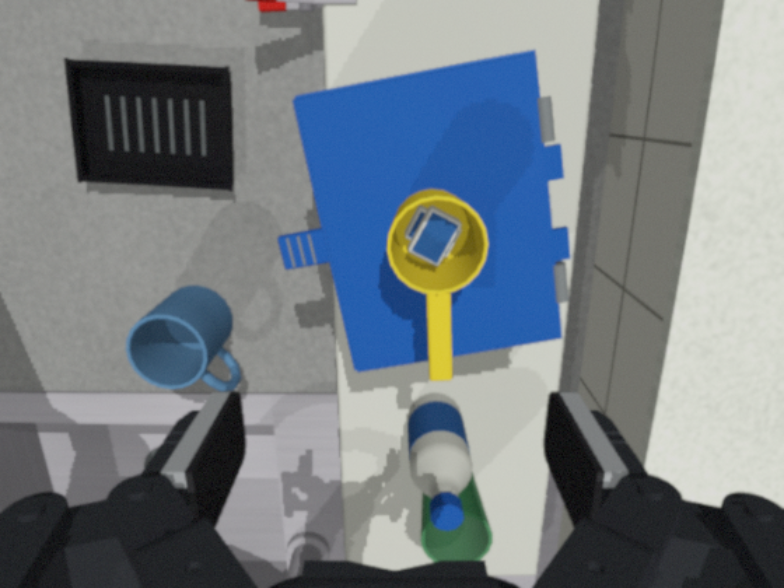

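The wrist view shows the cup rim centred at (438,243), with both tablets inside and the handle running to (441,380). The tab spans (279–325, 231–269), and the rinse aid and tumbler stand beyond the handle.

```bash
python3 - <<'E'
from h import *
np.set_printoptions(precision=4,suppress=True)
M=np.load("M1.npy");f=lambda L:(np.array(L,float)/1.4)
L=pts("wrist",M,f([(535,51),(561,338),(356,371),(295,98)]),.144);print("lid",L[:,:2],L.mean(0),[np.linalg.norm(L[i]-L[i-1]) for i in range(4)])
for a,b in((1,0),(2,3)): d=L[b]-L[a];print("yaw",np.degrees(np.arctan2(-d[0],d[1])))
for a,b in((2,1),(3,0)): d=L[b]-L[a];print("yaw",np.degrees(np.arctan2(d[1],d[0])))
print("tab",pts("wrist",M,f([(279,237),(286,269),(322,231),(328,262)]),.144))
C=pts("wrist",M,f([(387,244),(489,244),(438,195),(438,293)]),.199);print("cup",C,C.mean(0))
print("handle",pts("wrist",M,f([(427,292),(452,292),(429,380),(452,379)]),.192))
# predicted dish
im=cv2.imread("pics/w1.png");hsv=cv2.cvtColor(im,cv2.COLOR_BGR2HSV)
m=cv2.inRange(hsv,(105,150,80),(125,255,255));print(cv2.connectedComponentsWithStats(m)[2][:6])
E
```

```text
lid [[ 0.6433 -0.0599]
 [ 0.6805 -0.2667]
 [ 0.5194 -0.2951]
 [ 0.483  -0.0895]] [ 0.5816 -0.1778  0.144 ] [np.float64(0.16300856257759336), np.float64(0.2102027179910304), np.float64(0.16353418119601815), np.float64(0.20886006396070447)]
yaw 10.183772636509666
yaw 10.03926760905461
yaw 9.996984662526089
yaw 10.46854599668761
tab [[ 0.4657 -0.1858  0.144 ]
 [ 0.4692 -0.2102  0.144 ]
 [ 0.4974 -0.1814  0.144 ]
 [ 0.5009 -0.2049  0.144 ]]
cup [[ 0.5455 -0.1775  0.199 ]
 [ 0.6096 -0.1776  0.199 ]
 [ 0.5768 -0.1469  0.199 ]
 [ 0.5783 -0.2101  0.199 ]] [ 0.5776 -0.178   0.199 ]
handle [[ 0.5717 -0.2118  0.192 ]
 [ 0.5882 -0.2119  0.192 ]
 [ 0.5743 -0.2771  0.192 ]
 [ 0.5904 -0.2764  0.192 ]]
[[     0      0    560    420 204995]
 [   199     37    207    228  28545]
 [   301    153      1      1      1]
 [   296    153     29     33    518]
 [   293    155      8     13     13]
 [   293    288     38     29    655]]
```

```bash
python3 - <<'E'
from h import *
np.set_printoptions(precision=4,suppress=True)
bot.move_pose([.60,.10,.36],q(frame([0,0,-1],[1,0,0])))
M=T("wrist");np.save("M2.npy",M);im=bot.camera("wrist");cv2.imwrite("pics/w2.png",cv2.resize(im[:,:,::-1],None,fx=1.4,fy=1.4))
print(bot.search_frame("wrist","dish"))
c=np.array([.5776,-.178]);F=q(frame([0,0,-1],[1,.048,0]))
bot.move_pose([*c,.30],F)
print(bot.move_linear([*c,.157],speed=.08,until_force=6),bot.read_position())
bot.set_gripper(0.5,grasp_force=25)
print("width",bot.read_gripper_width(),bot.read_ft_force())
bot.move_linear([*c,.177],speed=.04); print("lift",bot.read_ft_force(),bot.read_gripper_width())
im=bot.camera("wrist");cv2.imwrite("pics/w3.png",im[:,:,::-1])
print(bot.read_clock())
E
python3 -c "
import cv2,numpy as np
a=cv2.imread('pics/w2.png');b=cv2.imread('pics/w3.png')
cv2.imwrite('pics/w3b.png',np.hstack([cv2.resize(b,(400,300))]))"
```

```text
[{'bbox': [234.3, 28.2, 108.3, 141.7], 'confidence': 0.9}, {'bbox': [40.8, 246.6, 108.9, 72.7], 'confidence': 0.58}, {'bbox': [169.8, 303.4, 176.9, 110.2], 'confidence': 0.58}]
False [ 0.5779 -0.1781  0.1575]
width 0.7161814278203623 [-1.2487  0.1194  2.767 ]
lift [-0.3357 -0.0888 -1.0305] 0.7224551013523501
8.325
```

View pics/w2.png

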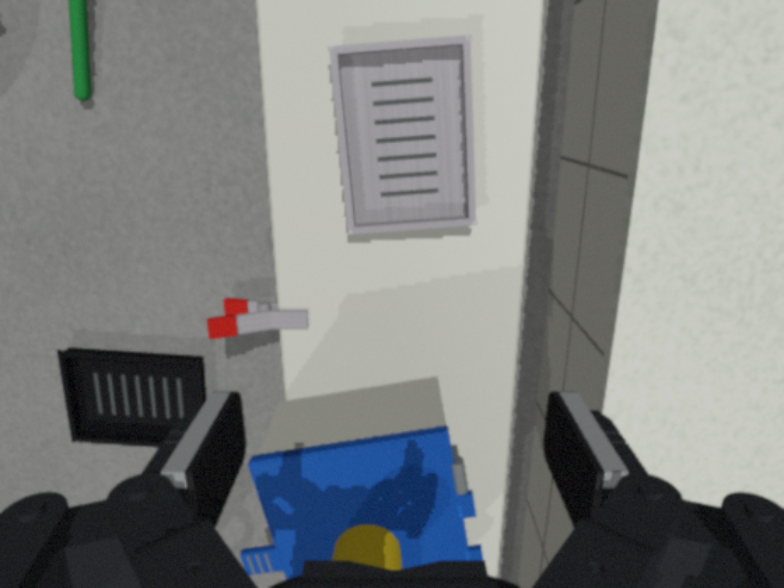

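View pics/w3b.png

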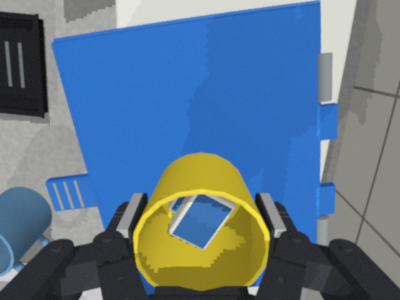

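The dish appears at (330,47), (469,37), (474,223), (347,236). The second view shows the cup lifted upright between the pads with both tablets inside.

```bash
python3 - <<'E'
from h import *
np.set_printoptions(precision=4,suppress=True)
D=pts("wrist",np.load("M2.npy"),np.array([(330,47),(469,37),(474,223),(347,236)])/1.4,.056)
s=[np.linalg.norm(D[i]-D[i-1]) for i in range(4)];d=D.mean(0)[:2];print(D[:,:2],d,s)
assert abs(s[1]-.104)<.01 and abs(s[0]-.144)<.01
F=q(frame([0,0,-1],[1,.048,0]))
p=bot.read_position();bot.move_linear([p[0],p[1],.27],speed=.10)
bot.move_linear([*d,.27],speed=.15)
bot.move_linear([*d,.075],speed=.10)
print(bot.read_gripper_width(),bot.read_ft_force())
print(bot.move_linear([*d,.052],speed=.02,until_force=3),bot.read_position(),bot.read_ft_force())
bot.set_gripper(.85);bot.set_gripper(1.0)
p=bot.read_position();bot.move_linear([p[0],p[1],.25],speed=.10)
bot.move_linear([p[0],p[1]-.12,.36],speed=.2)
im=bot.camera("wrist");cv2.imwrite("pics/w4.png",im[:,:,::-1])
print(bot.read_clock(), bot.search_frame("wrist","cup"))
E
```

```text
[[0.5511 0.2291]
 [0.659  0.2363]
 [0.6693 0.0898]
 [0.5602 0.0785]] [0.6099 0.1584] [np.float64(0.15091617398942236), np.float64(0.10811045774064741), np.float64(0.14685730920904266), np.float64(0.10964533783034075)]
0.7195419315295749 [-0.1354 -0.1472 -0.4659]
True [0.6097 0.1585 0.0565] [-0.8512  0.4956  5.4651]
18.45 [{'bbox': [257.8, 7.7, 65.2, 131.3], 'confidence': 0.68}, {'bbox': [236.6, 2.0, 104.2, 111.7], 'confidence': 0.41}]
```

View pics/w4.png

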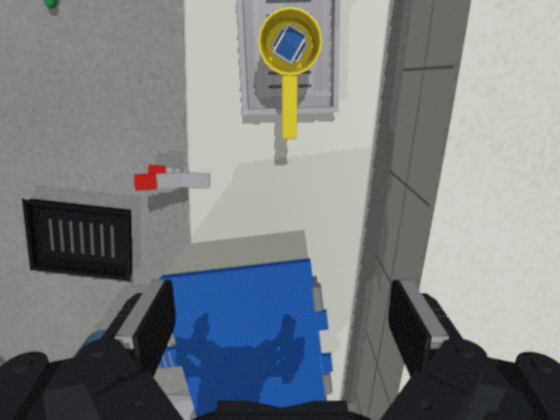

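```bash
cat > arc.py <<'E'
from h import *
yaw=np.radians(10.2);ex=np.array([np.cos(yaw),np.sin(yaw),0]);ey=np.array([-np.sin(yaw),np.cos(yaw),0]);ez=np.array([0,0,1.])
H=np.array([.5836,-.1774,.14])+.084*ex
def pose(th,a,back=0,s=1,r=.187,g=None):  # lid angle th, tool dips a below lid plane; TCP pose with grasp point on the tab
    g=bot.grip_depth if g is None else g
    G=H+r*(-np.cos(th)*ex+np.sin(th)*ez)
    y=np.cos(th+a)*ex-np.sin(th+a)*ez
    return G+(g-back)*y, frame(y,s*ey)
E
python3 - <<'E'
from arc import *
np.set_printoptions(precision=2,suppress=True)
for s in(1,-1):
  for a in(10,20,30,40,50):
    print(s,a,bot.solve_ik(*(lambda p:(p[0],q(p[1])))(pose(0,np.radians(a),.06,s))),[bot.solve_ik(*(lambda p:(p[0],q(p[1])))(pose(np.radians(t),np.radians(a),0,s))) for t in(0,30,60)])
print(bot.grip_depth)
E
```

```text
1 10 None [None, array([-0.87,  0.06, -0.94,  0.03,  0.72, -0.84]), array([-0.53,  0.19, -0.3 ,  0.82,  0.22, -0.68])]
1 20 [-1.24  0.43 -1.23 -0.48  1.19 -1.16] [array([-1.07,  0.6 , -1.27, -1.02,  1.1 , -0.79]), array([-0.79,  0.05, -0.81,  0.26,  0.56, -0.84]), array([-0.48,  0.28, -0.13,  1.02,  0.11, -0.65])]
1 30 [-1.16  0.24 -1.16 -0.21  1.   -1.13] [array([-1.  ,  0.39, -1.18, -0.58,  0.93, -0.89]), array([-0.71,  0.08, -0.68,  0.46,  0.4 , -0.81]), array([-0.42,  0.4 ,  0.05,  1.22,  0.  , -0.6 ])]
1 40 [-1.05  0.12 -1.06  0.01  0.81 -1.07] [array([-0.93,  0.26, -1.08, -0.26,  0.75, -0.91]), array([-0.63,  0.14, -0.54,  0.64,  0.25, -0.78]), array([-0.38,  0.53,  0.23,  1.43, -0.09, -0.55])]
1 50 [-0.94  0.07 -0.95  0.2   0.62 -1.  ] [array([-0.84,  0.21, -0.97, -0.01,  0.58, -0.9 ]), array([-0.56,  0.22, -0.39,  0.83,  0.12, -0.73]), array([-0.34,  0.67,  0.43,  1.64, -0.17, -0.5 ])]
-1 10 None [None, array([-0.87,  0.06, -0.94,  0.03,  0.72,  2.31]), array([-0.53,  0.19, -0.3 ,  0.82,  0.22,  2.46])]
-1 20 [-1.24  0.43 -1.23 -0.48  1.19  1.98] [array([-1.07,  0.6 , -1.27, -1.02,  1.1 ,  2.35]), array([-0.79,  0.05, -0.81,  0.26,  0.56,  2.31]), array([-0.48,  0.28, -0.13,  1.02,  0.11,  2.5 ])]
-1 30 [-1.16  0.24 -1.16 -0.21  1.    2.01] [array([-1.  ,  0.39, -1.18, -0.58,  0.93,  2.26]), array([-0.71,  0.08, -0.68,  0.46,  0.4 ,  2.33]), array([-0.42,  0.4 ,  0.05,  1.22,  0.  ,  2.54])]
-1 40 [-1.05  0.12 -1.06  0.01  0.81  2.07] [array([-0.93,  0.26, -1.08, -0.26,  0.75,  2.23]), array([-0.63,  0.14, -0.54,  0.64,  0.25,  2.36]), array([-0.38,  0.53,  0.23,  1.43, -0.09,  2.59])]
-1 50 [-0.94  0.07 -0.95  0.2   0.62  2.14] [array([-0.84,  0.21, -0.97, -0.01,  0.58,  2.25]), array([-0.56,  0.22, -0.39,  0.83,  0.12,  2.41]), array([-0.34,  0.67,  0.43,  1.64, -0.17,  2.65])]
0.0187
```

The picture shows the cup upright in the steel dish (rim centre about (290,42)), both tablets inside, and the handle clear of everything. Next is the lid tab: the camera side goes up, and the approach dips 30° below horizontal.

```bash
sed -i 's/np.sin(th)\*ez)$/np.sin(th)*ez)+.002*(np.sin(th)*ex+np.cos(th)*ez)/' arc.py; python3 - <<'E'
from arc import *
np.set_printoptions(precision=4,suppress=True)
a=np.radians(30)
P,F=pose(0,a,.07,-1,.193);G,_=pose(0,a,0,-1,.193)
up=P+[0,0,.10]
j=bot.solve_ik(up,q(F));print(j,P,G)
bot.set_gripper(.6)
bot.move_pose(up,q(F)); bot.move_linear(P,speed=.12)
M=T("wrist");im=bot.camera("wrist")
# overlay of the predicted tab outline and lid front corners
B=np.array([.5836,-.1774,0]);V=[B+x*ex+y*ey+[0,0,.144] for x,y in((-.118,-.013),(-.118,.013),(-.084,-.013),(-.084,.013),(-.084,-.104),(-.084,.104))]
o=im[:,:,::-1].copy()
for u in proj("wrist",M,V): cv2.circle(o,tuple(int(v) for v in np.round(u)),2,(0,0,255),-1)
cv2.imwrite("pics/w5.png",o);print(bot.read_clock(),bot.read_gripper_width(),bot.read_position())
E
```

```text
[-1.2087 -0.052  -1.0053  0.3106  1.0186  1.9272] [ 0.4326 -0.2046  0.1677] [ 0.4923 -0.1938  0.1327]
21.2333 0.6035625683907491 [ 0.433  -0.2048  0.1682]
```

View pics/w5.png

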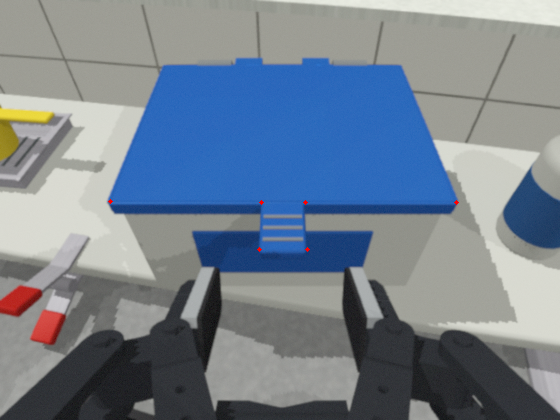

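The predicted tab and lid corners (red dots) match the picture to about a pixel, with the tab between the open fingers at (283,227). I'll grasp and lift.

```bash
python3 - <<'E'
from arc import *
np.set_printoptions(precision=3,suppress=True)
a=np.radians(30)
G,F=pose(0,a,0,-1,.193)
print("contact",bot.move_linear(G,speed=.06,until_force=5),bot.read_position())
bot.set_gripper(.15,grasp_force=35)
w=bot.read_gripper_width();print("w",w,bot.read_ft_force())
if .25<w<.4:
    for t in range(5,61,5):
        p,F=pose(np.radians(t),a,0,-1,.193);bot.move_linear(p,speed=.07,rotation=q(F))
        f=bot.read_ft_force();print(t,f,round(bot.read_gripper_width(),3))
        if np.linalg.norm(f)>35: break
for c in("wrist","top","scene"):
    if c=="wrist": np.save("M6.npy",T(c))
    cv2.imwrite(f"pics/z_{c}.png",bot.camera(c)[:,:,::-1])
print(bot.read_clock(),bot.read_position())
a=cv2.imread("pics/z_wrist.png");s=cv2.imread("pics/z_scene.png")[110:330,140:433]
cv2.imwrite("pics/z.png",np.vstack([cv2.resize(a,(400,300)),cv2.resize(s,(400,300))]))
E
```

```text
contact False [ 0.492 -0.194  0.133]
w 0.2978999830583969 [-3.882 -0.909  2.896]
5 [-2.11  -2.559 -1.235] 0.294
10 [-1.866 -2.883  0.268] 0.295
15 [-5.093 -4.023  0.034] 0.295
20 [-4.822 -3.289  1.238] 0.295
25 [-4.565 -3.534  2.322] 0.298
30 [-5.712 -3.208  2.472] 0.295
35 [-5.027 -4.552  3.167] 0.294
40 [-3.319 -3.65   3.286] 0.299
45 [-2.526 -3.813  1.551] 0.298
50 [ 1.226 -4.602 -1.055] 0.297
55 [ 3.114 -4.032 -4.031] 0.295
60 [ 3.546 -5.963 -6.79 ] 0.297
27.4417 [ 0.573 -0.18   0.288]
```

View pics/z.png

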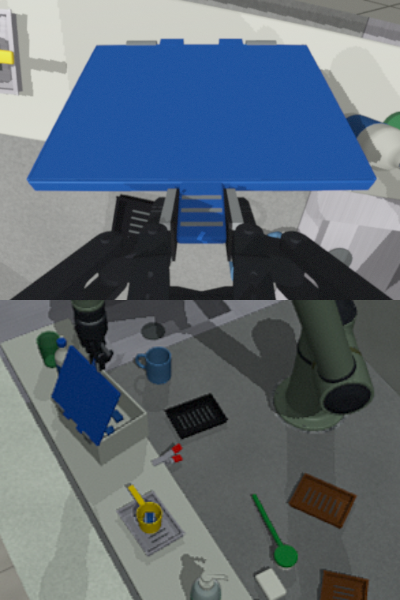

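The lid is open and held by the tab, and the cup stands in the dish with its tablets. Now I'll measure the angle by fitting the lid's corners in the wrist picture, front top edge (30..375, 182) and rear (97,45) to (308,45).

```bash
python3 - <<'E'
from arc import *
from scipy.optimize import least_squares
M=np.load("M6.npy");ob=np.array([(30,180),(376,180),(97,45),(308,45)])*1.4
def pr(t,r0=.004): 
    e=-np.cos(t)*ex+np.sin(t)*ez;n=np.sin(t)*ex+np.cos(t)*ez
    return proj("wrist",M,[H+r*e+.004*n+y*ey for r,y in((.168,.104),(.168,-.104),(r0,.104),(r0,-.104))])
for s in(slice(0,2),slice(0,4)):
    f=least_squares(lambda p:(pr(p[0])-ob)[s].ravel(),[1.]);print(np.degrees(f.x),np.round(f.fun,1))
bot.wait(1);p=bot.read_position();print(p,pose(np.radians(60),np.radians(30),0,-1,.193)[0],bot.read_ft_force(),bot.read_gripper_width())
im=bot.camera("top");print([d["bbox"] for d in bot.search_frame("top","cup")],bot.read_clock())
E
```

```text
[59.64532122] [-2.1  0.5 -0.8  0.5]
[59.63024065] [-2.1  0.5 -0.9  0.6  0.7 -2.8 -3.  -2.8]
[ 0.5725295  -0.17969986  0.28795533] [ 0.57300223 -0.17930684  0.2894429 ] [ 4.75209778 -3.736155   -7.89924781] 0.29714720096632047
[[228.3, 141.3, 43.1, 22.1], [231.6, 151.3, 13.2, 11.3], [311.4, 129.2, 48.9, 30.9]] 28.5417
```

The fitted angle is 59.6°, and the hold is steady with low forces. Handing in.

```bash
python3 -c "
from cell import bot
print(bot.close_job())"
```

```text
the job is handed in; nothing more can be done
None
```

The cup is upright in the steel soap dish with both tablets still in it. The lid is open at about 60°, and the gripper is still holding it by its tab.

- **Cup:** I lifted it by its body and released it once it touched down in the dish. The pictures after release and at the end show it standing there with its tablets.
- **Lid angle:** a fit to the last wrist picture gives 59.6°. The arm's own position was about 1.5 mm below its target, well within the 5° tolerance.
- **Hold:** the grip stayed steady over a 1 s wait, and force readings stayed at about 10 N or less. The job was at about 29 s on the robot's clock when handed in.
- **Other things:** nothing else looks moved in the last pictures, though I didn't measure the other objects' positions.
- **Disagreements:** the top camera's first positions for the cup and dish were 4–7 mm off the wrist camera's, so I used the wrist values. The dish measured 2–7 mm larger than its stated size, but its centre was good enough for placing.

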